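Lock the rotary fixture with its pull-and-turn index plunger

ROBOT

A 6-joint arm with a two-finger parallel gripper is mounted at the origin on the work surface. World frame = base frame: x ahead of the robot, y to its left, z up, the work surface at z = 0. Lengths are in mm, angles in rad, forces in N, time in s.
With the tool pointing down it reaches from about 400 to 925 mm from the base axis. Payload 12.5 kg.
Tool frame: the origin (TCP) lies at the very end of the fingers, on their centre line; the grasp point (between the pads) lies 19 mm behind it; z points along the fingers, y is the direction in which the jaws open and shut (so a half turn about z gives the same grasp; the last joint's range is limited). The gripper opens to 95 mm and grips with 3 to 60 N. Pads are 20 mm wide; open, the fingers measure 119 mm over their backs; the gripper's body (75 mm by 180 mm) begins 59 mm behind the grasp point.
Start: joints at [-1.255, 0.491, 1.559, -0, 1.092, -0.106], TCP at [255.902, -570.232, 183.061] pointing down, gripper open.
Joint ranges: [-3.1, 3.1], [-0.84, 2.19], [0.05, 2.79], [-1.13, 4.28], [0.06, 2.93], [-2.69, 2.69]. Speed limits (rad/s): [2.22, 2.22, 2.79, 3.14, 3.14, 3.14].

INTERFACE

Orientations are given as [roll, pitch, yaw] about the fixed x, y, z axes, in that order (R = Rz(yaw) Ry(pitch) Rx(roll)).
In Python, from cell import env gives the robot as it stands.
- The arm moves only by the shell command python3 -m pendant 'ROWS'. ROWS is JSON, a list that holds one entry, the list of rows, each a list of 5 numbers: the opening, from 0 (shut) to 1 (fully open), then the shift along the tool's x, y, z in m, then the turn about the tool's z in rad. A call has exactly 8 rows; each row is the pose to reach, as a shift and turn from the pose commanded when the call began, along the tool's axes at that moment; what a row does not reach only later rows make up. A row lasts 1/10 s, in which the tool goes at most 50 mm and 8.59 degrees, less where a joint would pass 70% of its speed; a pose out of reach is approached as far as the arm can. A call with a gripper value outside its range is refused whole. The fingers move at their own pace and stop on an object; the grip force is fixed at half the most. Time passes only in rows, so rows that repeat a pose let the fingers close, or fill a call up. It gives the time, the measured TCP pose, the force and the opening at its end, in the units of the state.
- env.state(): the state, without advancing time (a new reading comes with each control period).
- env.read_camera(name): name is "scene" or "top" or "wrist"; returns a dict with "image" (384x512x3 uint8, blue, green, red), "range_z" (384x512 float32, mm along the optical axis (not along the pixel's ray), 0 where there is no reading), "fx", "fy", "cx", "cy" (pixels), "rvec" (rotation vector, rad) and "tvec" (3), from world to camera coordinates, as OpenCV has them; the wrist camera has in their place "tool_from_camera" (4x4, takes a point from camera to tool coordinates, whose origin is the TCP and whose axes are the flange's). Camera axes: x right, y down, z forward; pixel columns grow to the right and rows downward; lengths in mm; the calibration is good to about 2 mm. A picture is of the moment at which its call begins: read the wrist's pose just before it.
- env.job_done(): hands the job in, once; it reports no verdict.
The state is a dict: "t": time; "joints": joint angles; "qvel": joint speeds; "tau": joint torques, N m; "eef_pos": TCP position; "tcp_rot": TCP orientation; "ft_force": force on the tool from outside, world axes, zero at the start; "moment": the same for the moment, N m; "opening": opening from 0.0 (shut) to 1.0 (fully open).
Only numpy, scipy, OpenCV 4.12 (cv2) and the standard library are available. Lean on these libraries where they do the work, as an engineer would, in place of code of your own. Each camera call takes 0.05 s, during which the arm holds its last target. There are 200 camera calls.

TASK

Swing the rotary fixture's platen by its black upright handle until the slot between the red rim segments is under the plunger, and lock it there: pull the sprung black T-knob up out of its yellow park notch, turn it clockwise until its red finger finds the lock notch between the brass ring segments, and let it snap fully down so that the pin drops into the slot. Work by feel and force nothing: never wrench the knob sideways against a notch or drive the platen against the pin, and leave everything else on the bench where it is.

Things in the scene. Friction and masses are not known exactly. Their poses are not given: they have to be found in the camera images.
- knob_grip (a point): Centre of the grip bar of the black T-knob, on the plunger's vertical axis. The bar is 52 mm long along this point's x, 14 mm wide, 28 mm tall (14 mm above and below this point), with flat sides. Pinch it across its width from above. It rises and falls with plunger and turns with knob.
- red_finger (a point): Tip of the round red finger, 8 mm thick, that sticks out under the knob bar along its +x, 40 mm from the axis and 41 mm below the bar's centre. It turns with the knob and rides in or on the notch ring; it can enter a notch only from above.
- ring_centre (a point): Centre of the notch ring (38 mm radius) on the plunger's axis, at the height of the ring's top. The ring's yellow park notch is 5 mm deep, at +x of the fixture; its lock notch is 14 mm deep, a 20 degree gap between brass segments. Solid land lies between the two notches, and 40 degrees of land beyond the lock notch.
- plunger (a joint): Height of knob and pin, m: 0 = parked, pin clear above the platen; 0.005 = finger resting on the ring's top; 0.011 = upper stop; -0.002 = finger in the lock notch but pin standing on the platen's rim; -0.009 = fully down, locked. Must be raised over 5 mm to leave the park notch. A damped spring presses it down: 7 N parked, 9 N at the upper stop, 5 N locked; moving weight 0.15 kg.
- knob (a joint): Turn of the knob, rad, clockwise from above positive; 0 = middle of the park notch (play 0.06 either way). The middle of the lock notch is somewhere from 0.91 to 1.43 (52 to 82 degrees): the brass segments are adjustable and not measured, so let the finger ride on the ring and turn until it drops (play there 0.05 either way). Turns with under 0.1 N m when free; stops at -0.35 and 1.9.
- platen (a joint): Turn of the round platen, rad, anticlockwise from above positive; 0 = slot exactly under the plunger, the pin enters within about 0.03 of it. Starts at -0.85 to -0.35; stops at -1.15 and 0.6. Friction of about 2 N at the handle; it stays where it is left.
- handle (a point): Centre of the black upright cylindrical grip of the platen, 20 mm diameter, 40 mm tall (20 mm above and below this point), 92 mm from the platen's axis; pinch or push it from above. It turns with the platen. The finned cylinder head in the middle of the platen, 80 mm square, tops out below this point.
- slot (a point): Middle of the slot in the rim of the platen, at the height of the platen's top face, 112 mm from its axis; 15 mm wide, open to the outside, between two red rim segments.
- plunger_foot (a point): The point on the platen's top face straight below the plunger, 112 mm from the platen's axis: the slot has to be here.
- fixture: Blue base of the rotary fixture, fixed to the bench, 220 x 340 mm; origin on the bench top under the platen's axis, z up. The plunger's axis is at y = -112 mm in its frame. The platen is 244 mm across, its top face 60 mm above the bench; the blue plunger bracket reaches over its rim from -y, 84 mm wide, top 104 mm above the bench.
- spark_plug: Bystander: white spark plug, 58 mm tall, standing; origin under its foot.
- socket: Bystander: steel socket, 26 mm diameter, 38 mm tall, standing; origin under its foot.
- wrench: Bystander: steel wrench, 180 mm long, lying along its x; origin under its middle.
- screwdriver: Bystander: screwdriver with red handle, 200 mm long, lying along its x; origin under its middle.
- soda_red: Bystander: red drinks can, 66 mm diameter, 120 mm tall; origin under its foot.
- soda_blue: Bystander: blue drinks can, 66 mm diameter, 120 mm tall; origin under its foot.
- oil_filter: Bystander: white oil filter, 76 mm diameter, 85 mm tall; origin under its foot.
- carton: Bystander: cardboard carton 100 x 140 x 60 mm; origin under its middle.

How it is judged (in metres and radians):
At the end, for the whole second after the job is handed in: The plunger is fully down (joint at most 1.5 mm above its lowest position) with the knob turned past 0.75 rad into the lock notch, the slot of the platen is within 7 mm of the plunger's axis and the platen is at rest (value of joint plunger below -0.0075 m and value of joint knob above 0.75 rad and horizontal distance between slot and plunger_foot below 0.007 m and velocity of joint platen between -0.05 and 0.05 rad/s); the robot touches nothing.
It fails at once if the knob is wrenched against a notch (finger pressed on the notch ring with over 25 N) (contact force between red_finger_rod and fixture above 25 N or contact force between red_finger_rod and notch_ring above 25 N).
It fails at once if the platen is driven against the pin (over 25 N) (contact force between plunger_pin and platen above 25 N).
It fails at once if a bystander is displaced by more than 20 mm (distance of any of spark_plug, socket, wrench, screwdriver, soda_red, soda_blue, oil_filter, carton from where it was at the start of the episode above 0.02 m).
It also fails if it takes over 58 s, if anything falls off the work surface, if the arm or the gripper's body presses on something with over 40 N, if the wrist force passes 120 N, or if a joint passes its speed limit or range.

## Working session

There is one attempt and no reset: what is moved stays moved. The work goes in short steps, Python scripts to look and compute and a shell command to move; the robot and the scene stay as the last step left them, time stands still between calls to the robot, and variables do not carry over. Pictures are saved under pics/ and viewed, about 8 in all and at most 12, crops included, and the job is handed in when it is done.

```bash
ls; mkdir -p pics; cat > h.py <<'E'
import numpy as np, cv2
from cell import env
def cam(n):
    d=env.read_camera(n); return d
def world(d,T=None):
    h,w=d["range_z"].shape; u,v=np.meshgrid(np.arange(w),np.arange(h)); z=d["range_z"]
    P=np.stack([(u-d["cx"])/d["fx"]*z,(v-d["cy"])/d["fy"]*z,z],-1)
    if T is None:
        R=cv2.Rodrigues(np.array(d["rvec"],float))[0]
        W=(P-np.array(d["tvec"],float).ravel())@R
    else:
        W=P@T[:3,:3].T+T[:3,3]
    W[z<=0]=np.nan
    return W
E
python3 - <<'E'
from h import *
s=env.state(); print(s)
for n in("top","scene"):
    d=cam(n); cv2.imwrite(f"pics/{n}0.png",cv2.resize(d["image"],None,fx=1.5,fy=1.5)); np.savez(f"{n}0.npz",W=world(d),im=d["image"])
    print(n,d["fx"],d["rvec"],d["tvec"])
E
```

```text
pics
{'t': 0.0, 'joints': array([-1.25460905e+00,  4.91576448e-01,  1.55944067e+00, -2.04520782e-05,
        1.09171042e+00, -1.05582896e-01]), 'qvel': array([-1.37440380e-06, -2.21290417e-03, -3.67798983e-04, -1.61385445e-03,
       -1.51388364e-03, -4.30160042e-04]), 'tau': array([-1.55946823e-04, -6.12650084e+01, -2.58183521e+01,  6.92353863e-02,
        4.81873623e-02, -1.11939901e-04]), 'eef_pos': array([ 255.79844919, -569.95102407,  182.45430366]), 'tcp_rot': array([-3.14046217e+00, -1.01564479e-04,  4.21779552e-01]), 'ft_force': array([ 0.54294012,  0.09118018, -0.23092526]), 'moment': array([-0.00216249,  0.04687094, -0.03176841]), 'opening': 1.005723171879988}
top 441.64580779582815 [ 2.15054888 -2.15658618  0.15308815] [ -92.22661224  530.23758747 1251.35454736]
scene 374.21461648687125 [ 1.84198352  1.32666613 -0.69496247] [-102.87839402 -190.109217   1495.55195978]
```

View pics/top0.png

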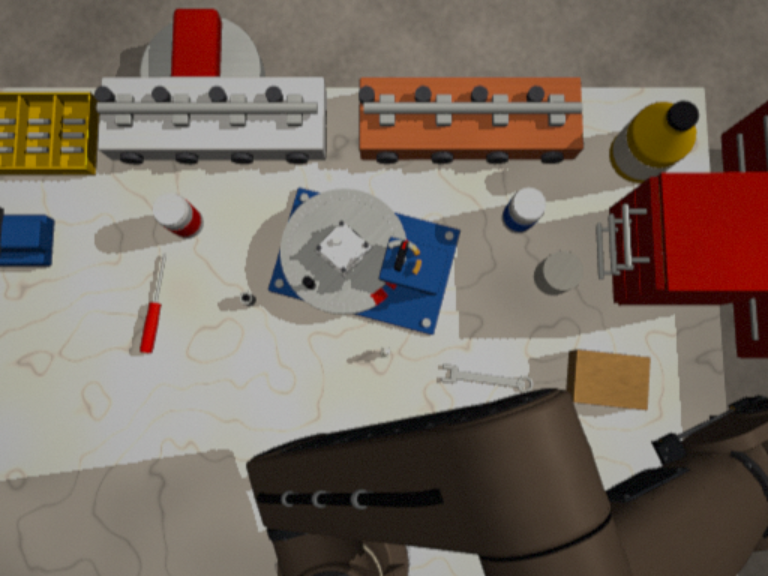

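View pics/scene0.png

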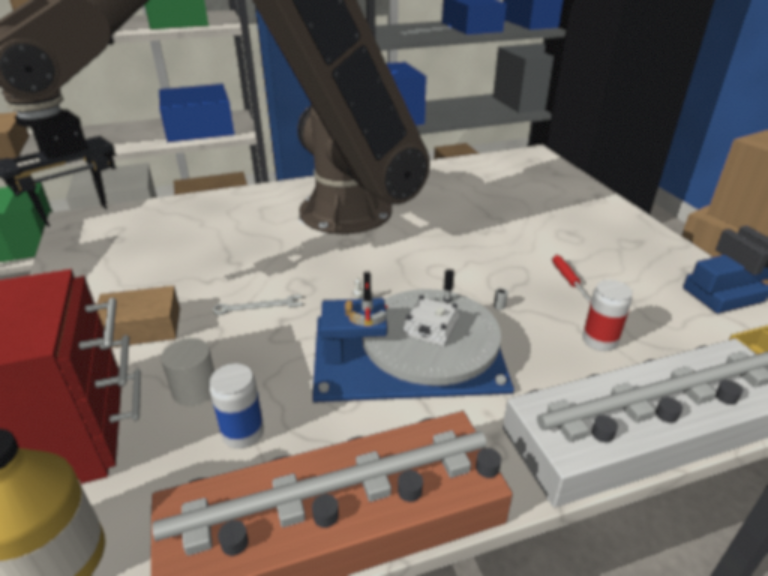

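```bash
python3 - <<'E'
from h import *
from scipy.optimize import least_squares
d=np.load("top0.npz"); W=d["W"]; im=d["im"]
hsv=cv2.cvtColor(im,cv2.COLOR_BGR2HSV)
H,S,V=[hsv[...,i].astype(int) for i in range(3)]
reg=np.zeros(H.shape,bool); reg[120:228,175:312]=1
z=W[...,2]
pl=reg&(abs(z-60)<5)&(S<60)
print("platen z",np.median(z[pl]),pl.sum())
# rim circle
m=pl.astype(np.uint8); c=max(cv2.findContours(m,0,cv2.CHAIN_APPROX_NONE)[0],key=len)[:,0]
P=W[c[:,1],c[:,0],:2]
f=least_squares(lambda p:np.hypot(P[:,0]-p[0],P[:,1]-p[1])-122,np.nanmean(P,0),loss="soft_l1",f_scale=2)
print("centre",f.x,np.median(abs(f.fun)))
C=f.x
hi=reg&(z>112)
def st(n,m):
    p=W[m]; print(n,m.sum(),p.mean(0) if len(p) else "",np.percentile(p[:,2],[5,50,95]) if len(p) else "")
rad=np.hypot(W[...,0]-C[0],W[...,1]-C[1])
st("hi all",hi)
n,l,s,c=cv2.connectedComponentsWithStats((reg&(z>98)).astype(np.uint8))
for i in range(1,n):st(i,l==i);print(c[i])
blue=reg&(H>100)&(H<125)&(S>120)
br=blue&(abs(z-104)<4); st("bracket",br)
if br.sum():print(cv2.minAreaRect(W[br][:,:2].astype(np.float32)))
base=blue&(z<45)&(z>2);st("base",base)
print(cv2.minAreaRect(W[base][:,:2].astype(np.float32)))
st("red",reg&((H<8)|(H>172))&(S>130)&(z<75)); 
k=reg&(z>125); st("knobtop",k)
for q in W[k]: print(q.round(0),end=" ")
h=reg&(V<60)&(abs(rad-92)<16)&(z>75); st("handle",h)
for q in W[h]: print(q.round(0),end=" ")
cv2.imwrite("pics/c0.png",cv2.resize(im[118:230,175:315],None,fx=5,fy=5,interpolation=cv2.INTER_CUBIC))
E
```

```text
platen z 58.57973159445858 3783
centre [591.91776632  -1.00392042] 2.7191723432598565
hi all 256 [559.45303331 -86.77712391 141.09690479] [114.19572673 126.40791465 172.53289567]
1 9 [ 6.33685518e+02 -2.42814299e-02  1.00403649e+02] [ 98.27474103  99.83613515 103.95059157]
[227.         149.33333333]
2 6 [622.85972106   8.80136393  99.87014608] [ 98.37432101  99.9318909  101.13327049]
[223.83333333 153.16666667]
3 2 [626.03368229  -7.07620215 100.44018044] [ 99.31139093 100.44018044 101.56896995]
[229.5 152. ]
4 1 [617.66655653  16.70021125  99.71654533] [99.71654533 99.71654533 99.71654533]
[221. 155.]
5 24 [606.64989557  -5.14941524  99.35866366] [ 98.12385438  98.69740723 101.78471247]
[228.79166667 158.875     ]
6 7 [612.02219553 -20.47113559  99.0923639 ] [ 98.09459928  98.75324019 100.71129318]
[234.28571429 157.        ]
7 1 [613.67368575 -25.53573659 104.64385129] [104.64385129 104.64385129 104.64385129]
[236. 156.]
8 1 [609.44231435  16.75910132  98.11869886] [98.11869886 98.11869886 98.11869886]
[221. 158.]
9 25 [599.90789651   7.57441712 104.56318012] [ 98.40315355 105.437
[... 6227 characters left out ...]
6.] [526.  57. 128.] [526.  54. 126.] [526.  52. 126.] [523.  65. 129.] [524.  63. 125.] [524.  60. 121.] [523.  57. 127.] [524.  55. 123.] [524.  52. 126.] [524.  49. 123.] [527. -81. 100.] [526. -84. 108.] [520.  65. 129.] [521.  63. 124.] [521.  60. 127.] [520.  56. 132.] [521.  55. 124.] [521.  52. 126.] [521.  49. 123.] [525.  49.  98.] [518.  65. 130.] [518.  62. 127.] [518.  60. 126.] [518.  57. 127.] [518.  54. 125.] [518.  52. 125.] [520.  50. 115.] [521.  49. 101.] [516.  62. 125.] [516.  60. 123.] [516.  57. 123.] [516.  52. 119.] [518.  51. 108.] [520.  50.  94.] [513.  60. 124.] [513.  57. 122.] [513.  55. 120.] [515.  53. 110.] [516.  52. 101.] [513.  57. 102.] [514.  55.  94.]
```

View pics/c0.png

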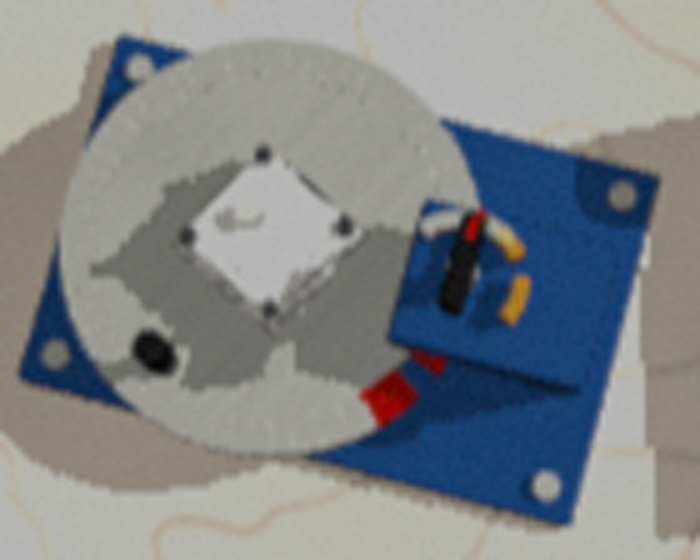

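```bash
python3 - <<'E'
from h import *
d=np.load("top0.npz"); W=d["W"]; im=d["im"]
hsv=cv2.cvtColor(im,cv2.COLOR_BGR2HSV); H,S,V=[hsv[...,i].astype(int) for i in range(3)]
r=((H<8)|(H>172))&(S>130)&(W[...,2]<75); r[:185]=0;r[205:]=0;r[:,:240]=0;r[:,275:]=0
n,l,s,c=cv2.connectedComponentsWithStats(r.astype(np.uint8))
C=np.array([591.9,-1.0])
for i in range(1,n):
    p=W[l==i]; a=np.arctan2(p[:,1]-C[1],p[:,0]-C[0]); print(s[i,4],c[i],p.mean(0),np.degrees(np.percentile(a,[2,50,98])),np.hypot(*(p[:,:2]-C).T).mean())
print("plunger ang",np.degrees(np.arctan2(-110.5+1,561-591.9)))
z=W[...,2]; print("chest",np.nanmax(z[115:200,400:470]), np.nanmax(z[230:280,370:440]))
s=env.state()
d=env.read_camera("wrist"); print(d["tool_from_camera"],d["fx"])
E
python3 -m pendant '[[[1,0,0,-0.05,-0.14],[1,0.025,-0.025,-0.1,-0.28],[1,0.1,-0.1,-0.1,-0.42],[1,0.15,-0.15,-0.1,-0.56],[1,0.2,-0.17,-0.1,-0.7],[1,0.25,-0.2,-0.1,-0.84],[1,0.3,-0.25,-0.1,-0.98],[1,0.33,-0.26,-0.1,-1.12]]]'
```

```text
10 [260.9 190.3] [523.1338673  -94.94831569  59.14058602] [-127.27221744 -126.49373855 -124.456698  ] 116.44335045097284
68 [252.05882353 196.95588235] [504.10690142 -69.62303576  58.4271265 ] [-148.26983251 -142.02975849 -135.7674483 ] 111.6916965940701
plunger ang -105.75863016777234
chest 247.83439833859245 766.2680090280898
[[ 7.30382134e-05 -9.58318928e-01 -2.85700591e-01  8.06543164e+01]
 [ 9.99999757e-01 -1.28093964e-04  6.85308578e-04 -1.11802375e+00]
 [-6.93340703e-04 -2.85700572e-01  9.58318685e-01 -2.01122163e+02]
 [ 0.00000000e+00  0.00000000e+00  0.00000000e+00  1.00000000e+00]] 266.6617741921263
t: 0.95
eef_pos: [402.3, -275.1, 282.5]
tcp_rot: [3.142, 0.0, 1.547]
ft_force: [0.9, 0.2, 0.3]
opening: 1.003
```

```bash
python3 -m pendant '[[[1,0.035,0.03,0,-0.14],[1,0.07,0.05,0,-0.28],[1,0.1,0.08,0,-0.42],[1,0.13,0.1,0,-0.56],[0.6,0.17,0.12,0,-0.7],[0.6,0.2,0.12,0,-0.84],[0.6,0.235,0.12,0,-0.98],[0.6,0.235,0.12,0,-1.12]]]'
cat >> h.py <<'E'
def wrist(name):
    from scipy.spatial.transform import Rotation as Ro
    s=env.state(); d=env.read_camera("wrist"); T=np.eye(4)
    T[:3,:3]=Ro.from_euler("xyz",s["tcp_rot"]).as_matrix(); T[:3,3]=s["eef_pos"]
    W=world(d,T@np.array(d["tool_from_camera"])); np.savez(name+".npz",W=W,im=d["image"])
    cv2.imwrite(f"pics/{name}.png",cv2.resize(d["image"],None,fx=1.5,fy=1.5)); return W,d["image"],s
E
python3 - <<'E'
from h import *
W,im,s=wrist("w1"); print(s["eef_pos"],s["tcp_rot"])
E
```

```text
t: 1.75
eef_pos: [528.6, -42.4, 282.3]
tcp_rot: [3.141, -0.001, 2.671]
ft_force: [0.1, -0.9, 0.5]
opening: 0.723
[528.55711787 -42.40385295 282.33203879] [ 3.14116887e+00 -6.31235441e-04  2.67071099e+00]
```

View pics/w1.png

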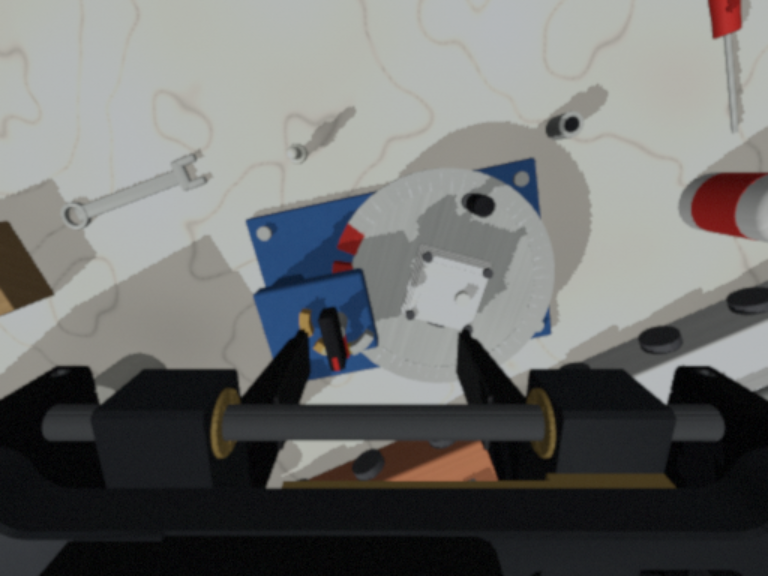

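```bash
cat > meas.py <<'E'
from h import *
from scipy.optimize import least_squares
def meas(name):
    d=np.load(name+".npz"); W=d["W"]; im=d["im"]
    hsv=cv2.cvtColor(im,cv2.COLOR_BGR2HSV); H,S,V=[hsv[...,i].astype(int) for i in range(3)]
    x,y,z=W[...,0],W[...,1],W[...,2]
    C0=np.array([592,-1.]); rad=np.hypot(x-C0[0],y-C0[1])
    pl=(abs(z-59)<6)&(S<60)&(rad<130)
    c=max(cv2.findContours(pl.astype(np.uint8),0,cv2.CHAIN_APPROX_NONE)[0],key=len)[:,0]
    P=W[c[:,1],c[:,0],:2]
    f=least_squares(lambda p:np.hypot(P[:,0]-p[0],P[:,1]-p[1])-122,C0,loss="soft_l1",f_scale=2); C=f.x
    print("centre",C,np.median(abs(f.fun)),"platen z",np.median(z[pl]))
    k=(z>158)&(z<182)&(np.hypot(x-561,y+110)<40); p=W[k]
    r=cv2.minAreaRect(p[:,:2].astype(np.float32)); print("knob",r,np.median(p[:,2]))
    h=(z>118)&(z<136)&(abs(rad-92)<16)&(V<70); p=W[h]; h=p[:,:2].mean(0) if len(p) else C
    print("handle",h,len(p),np.hypot(*(h-C)),np.degrees(np.arctan2(*(h-C)[::-1])))
    r=((H<8)|(H>172))&(S>130)&(abs(z-59)<8)&(abs(rad-112)<20)
    n,l,s,_=cv2.connectedComponentsWithStats(r.astype(np.uint8))
    for i in range(1,n):
        if s[i,4]<8: continue
        p=W[l==i]; a=np.degrees(np.arctan2(p[:,1]-C[1],p[:,0]-C[0])); print("red",s[i,4],p.mean(0),np.percentile(a,[1,50,99]))
    b=(H>100)&(H<125)&(S>120)&(abs(z-103.5)<4)&(rad<200); print("bracket",cv2.minAreaRect(W[b][:,:2].astype(np.float32)),np.median(z[b]))
E
python3 -c "
from meas import *
meas('w1')"
```

```text
centre [592.05571873   1.19546304] 12.132714694727724 platen z 59.35953954062808
knob ((562.4068603515625, -107.88033294677734), (14.299071311950684, 51.61267852783203), 73.88101196289062) 170.7536288449555
handle [526.43103236  40.74745104] 183 76.62218487709798 148.92263668676677
red 195 [503.27983578 -68.29224919  59.73791159] [-148.24469199 -141.86294567 -135.39599551]
red 68 [524.68302193 -91.09307695  58.71985956] [-127.74546562 -126.37878323 -123.03668988]
bracket ((555.9004516601562, -130.8809814453125), (110.72570037841797, 82.71563720703125), 74.92704772949219) 103.63404400467482
```

```bash
python3 - <<'E'
from h import *
d=np.load("w1.npz"); W=d["W"][125:150,305:335].reshape(-1,3); p=W[(W[:,2]>120)&(W[:,2]<135)]
print(len(p),p.mean(0),(p.min(0)+p.max(0))/2, np.percentile(p[:,2],[10,50,90]), cv2.minEnclosingCircle(p[:,:2].astype(np.float32)))
C=np.array([592,0.2]); h=p[:,:2].mean(0)-C; print(np.hypot(*h),np.degrees(np.arctan2(h[1],h[0])))
for a in (0,13,26): 
  t=np.arctan2(h[1],h[0])+np.radians(a); print(a,C+92*np.array([np.cos(t),np.sin(t)]))
E
```

```text
184 [523.23548907  60.56364598 125.82465816] [523.71281485  60.81644972 124.65641569] [124.33233942 126.10037662 127.07008339] ((523.6881103515625, 60.83260726928711), 10.025497436523438)
91.50042469486023 138.72232315553669
0 [522.86004763  60.89322027]
13 [510.97909624  43.78455178]
26 [503.25126588  24.44174482]
```

```bash
python3 -m pendant '[[[0.6,0.013,0.022,0.03,0],[0.6,0.026,0.045,0.06,0],[0.6,0.039,0.067,0.1,0],[0.6,0.052,0.089,0.12,0],[0.6,0.052,0.089,0.142,0],[0.6,0.052,0.089,0.142,0],[0.6,0.052,0.089,0.142,0],[0.6,0.052,0.089,0.142,0]]]'; python3 -c "
from h import *
s=env.state();print(s['eef_pos'],s['tcp_rot'],s['ft_force'],s['opening'])"
```

```text
t: 2.6
eef_pos: [524.3, 56.7, 141.5]
tcp_rot: [3.141, 0.002, 2.66]
ft_force: [0.7, 0.1, -0.1]
opening: 0.6
[524.34514583  56.67582502 141.54850119] [3.14095365e+00 1.53741677e-03 2.66001758e+00] [ 0.68430278  0.10400012 -0.12577753] 0.6003315477875139
```

```bash
python3 -m pendant '[[[0.6,0.003,0.003,0.015,0],[0.6,0.003,0.003,0.03,0],[0.6,0.003,0.003,0.048,0],[0.6,0.003,0.003,0.048,0],[0.15,0.003,0.003,0.048,0],[0.15,0.003,0.003,0.048,0],[0.15,0.003,0.003,0.048,0],[0.15,0.003,0.003,0.048,0]]]'; python3 -c "
from h import *
s=env.state();print(s['eef_pos'],s['tcp_rot'],s['ft_force'],s['opening'])"
```

```text
t: 3.4
eef_pos: [522.7, 61.3, 93.1]
tcp_rot: [3.141, 0.001, 2.662]
ft_force: [0.4, 0.2, -0.5]
opening: 0.321
[522.68863796  61.26185652  93.0679432 ] [3.14119035e+00 9.98503738e-04 2.66165265e+00] [ 0.40766758  0.24992602 -0.49801665] 0.3208392866935196
```

```bash
python3 -m pendant '[[[0.15,0,0,0,0],[0.15,0,0,0,0],[0.15,0,0,0,0],[0.15,0,0,0,0],[0.15,0,0,0,0],[0.15,0,0,0,0],[0.15,0,0,0,0],[0.15,0,0,0,0]]]'; python3 -c "
from h import *
s=env.state();p=s['eef_pos'];print(p,s['tcp_rot'],s['ft_force'],s['opening'])
C=np.array([592,0.2]);h=p[:2]-C;print(np.hypot(*h),np.degrees(np.arctan2(h[1],h[0])))
y=s['tcp_rot'][2];X=np.array([np.cos(y),np.sin(y)]);Y=np.array([np.sin(y),-np.cos(y)])
for a in range(0,28,2):
  r=np.radians(a);d=np.array([[np.cos(r),-np.sin(r)],[np.sin(r),np.cos(r)]])@h-h;print(a,(d@X).round(2),(d@Y).round(2),(-r).round(3))
"
```

```text
t: 4.2
eef_pos: [522.5, 61.3, 92.6]
tcp_rot: [3.142, 0.0, 2.662]
ft_force: [-0.9, -1.2, 5.3]
opening: 0.185
[522.52122875  61.27416346  92.60836036] [3.14154728e+00 4.05641664e-04 2.66178267e+00] [-0.91550555 -1.23881939  5.30196411] 0.18474236716880113
92.50596248906972 138.68344811388175
0 0.0 0.0 -0.0
2 0.72 -3.15 -0.035
4 1.32 -6.32 -0.07
6 1.82 -9.51 -0.105
8 2.2 -12.72 -0.14
10 2.47 -15.93 -0.175
12 2.63 -19.16 -0.209
14 2.68 -22.39 -0.244
16 2.61 -25.62 -0.279
18 2.43 -28.84 -0.314
20 2.14 -32.06 -0.349
22 1.74 -35.26 -0.384
24 1.23 -38.45 -0.419
26 0.6 -41.61 -0.454
```

```bash
python3 -m pendant '[[[0.15,0.0007,-0.0032,0,-0.035],[0.15,0.0013,-0.0063,0,-0.07],[0.15,0.0018,-0.0095,0,-0.105],[0.15,0.0022,-0.0127,0,-0.14],[0.15,0.0025,-0.0159,0,-0.175],[0.15,0.0026,-0.0192,0,-0.209],[0.15,0.0027,-0.0224,0,-0.244],[0.15,0.0027,-0.0224,0,-0.244]]]'; python3 -c "
from h import *
s=env.state();p=s['eef_pos'];print(p,s['tcp_rot'],s['ft_force'],s['opening'])
C=np.array([592,0.2]);h=p[:2]-C;print(np.hypot(*h),np.degrees(np.arctan2(h[1],h[0])))
y=s['tcp_rot'][2];X=np.array([np.cos(y),np.sin(y)]);Y=np.array([np.sin(y),-np.cos(y)])
for a in range(0,16,2):
  r=np.radians(a);d=np.array([[np.cos(r),-np.sin(r)],[np.sin(r),np.cos(r)]])@h-h;print(a,(d@X).round(2),(d@Y).round(2),(-r).round(3))
"
```

```text
t: 5.0
eef_pos: [509.5, 42.6, 92.6]
tcp_rot: [3.142, 0.0, 2.907]
ft_force: [-2.1, -0.6, 5.9]
opening: 0.184
[509.5168594   42.58413911  92.60858396] [3.14157846e+00 3.13275754e-05 2.90686768e+00] [-2.10866277 -0.59815791  5.90041875] 0.1841543384526139
92.7355580761919 152.80353731697167
0 0.0 0.0 -0.0
2 0.71 -3.16 -0.035
4 1.32 -6.34 -0.07
6 1.81 -9.54 -0.105
8 2.19 -12.75 -0.14
10 2.46 -15.98 -0.175
12 2.61 -19.21 -0.209
14 2.66 -22.45 -0.244
```

```bash
python3 -m pendant '[[[0.15,0.0007,-0.0032,0,-0.035],[0.15,0.0013,-0.0063,0,-0.07],[0.15,0.0018,-0.0095,0,-0.105],[0.15,0.0022,-0.0128,0,-0.14],[0.15,0.0025,-0.016,0,-0.175],[0.15,0.0026,-0.0195,0,-0.212],[0.15,0.0026,-0.0195,0,-0.212],[0.15,0.0026,-0.0195,0,-0.212]]]'; python3 -c "
from h import *
s=env.state();p=s['eef_pos'];print(p,s['tcp_rot'],s['ft_force'],s['opening'])
C=np.array([592,0.2]);h=p[:2]-C;print(np.hypot(*h),np.degrees(np.arctan2(h[1],h[0])))
W,im,s=wrist('w2')
"
```

```text
t: 5.8
eef_pos: [502.2, 24.3, 92.6]
tcp_rot: [-3.142, -0.001, 3.118]
ft_force: [-2.0, -0.4, 6.8]
opening: 0.186
[502.19148879  24.31878168  92.58442731] [-3.14154672e+00 -6.49437382e-04  3.11777582e+00] [-2.04062279 -0.41209258  6.75385387] 0.18646493978115658
92.99077543416325 164.96746693554968
```

View pics/w2.png

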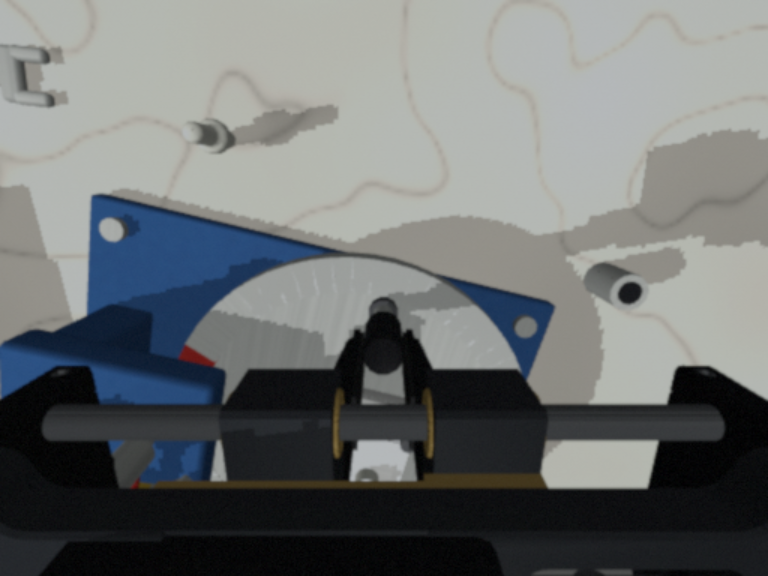

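```bash
python3 -m pendant '[[[0.6,0,0,0,0],[0.6,0,0,0,0],[0.6,0,0,-0.04,0],[0.6,0,0,-0.08,0],[0.6,0,0,-0.12,0],[0.6,-0.02,-0.04,-0.14,0.08],[0.6,-0.04,-0.08,-0.14,0.16],[0.6,-0.06,-0.12,-0.14,0.248]]]'; python3 -m pendant '[[[0.6,-0.003,-0.012,0,0],[0.6,-0.003,-0.012,0,0],[0.6,-0.003,-0.012,0,0],[0.6,-0.003,-0.012,0,0],[0.6,-0.003,-0.012,0,0],[0.6,-0.003,-0.012,0,0],[0.6,-0.003,-0.012,0,0],[0.6,-0.003,-0.012,0,0]]]';  python3 -c "
from h import *
W,im,s=wrist('w3')
print(s['eef_pos'],s['tcp_rot'],s['ft_force'])
from meas import meas
meas('w3')
d=env.read_camera('top'); np.savez('top1.npz',W=world(d),im=d['image'])
"
```

```text
t: 6.65
eef_pos: [560.4, -98.3, 233.2]
tcp_rot: [3.142, 0.002, 2.867]
ft_force: [0.8, 0.3, -0.5]
opening: 0.601
t: 7.45
eef_pos: [559.4, -109.1, 232.5]
tcp_rot: [-3.142, 0.0, 2.87]
ft_force: [0.1, -1.0, 0.4]
opening: 0.599
[ 559.3810888  -109.13135441  232.53436057] [-3.14153077e+00  2.13958091e-04  2.87023294e+00] [ 0.09155298 -0.97176185  0.43499315]
centre [591.41846122   2.04216979] 2.321552027078752 platen z 59.26198976364611
knob ((562.3641967773438, -107.82491302490234), (13.6515531539917, 51.56022262573242), 74.30500030517578) 170.80329581668997
handle [502.83816159  23.03838845] 260 91.03466747013238 166.66525688441044
bracket ((555.7429809570312, -131.98095703125), (109.69882202148438, 82.22807312011719), 74.5218276977539) 103.57401509955844
```

View pics/w3.png

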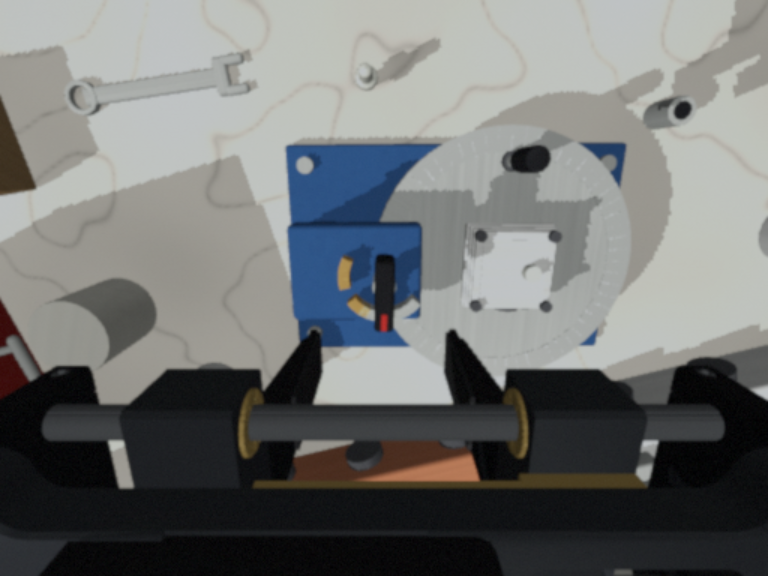

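```bash
python3 - <<'E'
from h import *
d=np.load("w3.npz"); W=d["W"]; im=d["im"]
hsv=cv2.cvtColor(im,cv2.COLOR_BGR2HSV); H,S,V=[hsv[...,i].astype(int) for i in range(3)]
K=np.array([562.2,-108]); dx=W[...,0]-K[0];dy=W[...,1]-K[1];r=np.hypot(dx,dy)
m=(H>10)&(H<35)&(S>110)&(r<50)&(W[...,2]>108)&(W[...,2]<122)
a=(-np.degrees(np.arctan2(dy,dx))-15.5)
print(m.sum(),np.median(W[m][:,2]),np.median(r[m]))
hh,e=np.histogram(a[m],np.arange(-40,180,4)); print(list(zip(e.astype(int),hh)))
E
python3 -m pendant '[[[0.5,-0.001,0.001,0.02,0],[0.5,-0.002,0.002,0.04,0],[0.5,-0.002,0.002,0.06,0],[0.5,-0.002,0.002,0.06,0],[0.5,-0.002,0.002,0.06,0],[0.5,-0.002,0.002,0.06,0],[0.5,-0.002,0.002,0.06,0],[0.5,-0.002,0.002,0.06,0]]]'
python3 -c "
from h import *
s=env.state();print(s['eef_pos'],s['tcp_rot'],s['ft_force'],s['opening'])"
```

```text
197 117.48088404924397 33.457345665277934
[(np.int64(-40), np.int64(0)), (np.int64(-36), np.int64(0)), (np.int64(-32), np.int64(0)), (np.int64(-28), np.int64(0)), (np.int64(-24), np.int64(0)), (np.int64(-20), np.int64(0)), (np.int64(-16), np.int64(0)), (np.int64(-12), np.int64(0)), (np.int64(-8), np.int64(0)), (np.int64(-4), np.int64(0)), (np.int64(0), np.int64(0)), (np.int64(4), np.int64(0)), (np.int64(8), np.int64(0)), (np.int64(12), np.int64(0)), (np.int64(16), np.int64(0)), (np.int64(20), np.int64(0)), (np.int64(24), np.int64(0)), (np.int64(28), np.int64(0)), (np.int64(32), np.int64(0)), (np.int64(36), np.int64(11)), (np.int64(40), np.int64(12)), (np.int64(44), np.int64(15)), (np.int64(48), np.int64(14)), (np.int64(52), np.int64(15)), (np.int64(56), np.int64(0)), (np.int64(60), np.int64(0)), (np.int64(64), np.int64(0)), (np.int64(68), np.int64(0)), (np.int64(72), np.int64(0)), (np.int64(76), np.int64(11)), (np.int64(80), np.int64(11)), (np.int64(84), np.int64(11)), (np.int64(88), np.int64(12)), (np.int64(92), np.int64(14)), (np.int64(96), np.int64(14)), (np.int64(100), np.int64(11)), (np.int64(104), np.int64(13)), (np.int64(108), np.int64(11)), (np.int64(112), np.int64(12)), (np.int64(116), np.int64(10)), (np.int64(120), np.int64(0)), (np.int64(124), np.int64(0)), (np.int64(128), np.int64(0)), (np.int64(132), np.int64(0)), (np.int64(136), np.int64(0)), (np.int64(140), np.int64(0)), (np.int64(144), np.int64(0)), (np.int64(148), np.int64(0)), (np.int64(152), np.int64(0)), (np.int64(156), np.int64(0)), (np.int64(160), np.int64(0)), (np.int64(164), np.int64(0)), (np.int64(168), np.int64(0)), (np.int64(172), np.int64(0))]
t: 8.35
eef_pos: [562.1, -108.1, 173.2]
tcp_rot: [-3.141, 0.001, 2.87]
ft_force: [0.1, 0.5, 1.0]
opening: 0.501
[ 562.06132895 -108.09756683  173.16426597] [-3.14147947e+00  1.19759539e-03  2.86978016e+00] [0.10560718 0.47357053 1.04815692] 0.5013231081856749
```

```bash
python3 -m pendant '[[[0.5,0,0,0.012,0],[0.5,0,0,0.024,0],[0.5,0,0,0.035,0],[0.1,0,0,0.035,0],[0.1,0,0,0.035,0],[0.1,0,0,0.035,0],[0.1,0,0,0.035,0],[0.1,0,0,0.035,0]]]'
python3 -m pendant '[[[0.1,0,0,0,0],[0.1,0,0,0,0],[0.1,0,0,0,0],[0.1,0,0,0,0],[0.1,0,0,0,0],[0.1,0,0,0,0],[0.1,0,0,0,0],[0.1,0,0,0,0]]]'
python3 -c "
from h import *
s=env.state();print(s['eef_pos'],s['tcp_rot'],s['ft_force'],s['moment'],s['opening'])"
```

```text
t: 9.15
eef_pos: [561.9, -108.3, 137.8]
tcp_rot: [-3.141, 0.001, 2.87]
ft_force: [-2.8, -7.0, 1.4]
opening: 0.139
t: 9.95
eef_pos: [561.9, -108.5, 137.8]
tcp_rot: [-3.141, 0.001, 2.87]
ft_force: [-2.8, -5.2, 3.2]
opening: 0.138
[ 561.85865509 -108.50281162  137.76348652] [-3.14091303e+00  5.49534853e-04  2.86976119e+00] [-2.75716743 -5.19349948  3.19175912] [-0.84987992  0.26029322 -0.05418348] 0.13775747857024376
```

```bash
python3 -m pendant '[[[0.1,0,-0.0005,-0.001,0],[0.1,0,-0.0005,-0.002,0],[0.1,0,-0.0005,-0.004,0],[0.1,0,-0.0005,-0.006,0],[0.1,0,-0.0005,-0.008,0],[0.1,0,-0.0005,-0.008,0],[0.1,0,-0.0005,-0.008,0],[0.1,0,-0.0005,-0.008,0]]]'
python3 -c "
from h import *
s=env.state();print(s['eef_pos'],s['tcp_rot'],s['ft_force'],s['moment'],s['opening'])"
```

```text
t: 10.75
eef_pos: [561.8, -108.6, 144.8]
tcp_rot: [-3.141, -0.0, 2.87]
ft_force: [2.4, -3.7, -9.7]
opening: 0.135
[ 561.75123225 -108.59425476  144.77795583] [-3.14142182e+00 -3.90136574e-04  2.86979607e+00] [ 2.40044336 -3.74368159 -9.737741  ] [-0.74445845 -0.7132762  -0.01132259] 0.13464240734104596
```

```bash
python3 -m pendant '[[[0.1,0,0,-0.0005,0.03],[0.1,0,0,-0.0005,0.06],[0.1,0,0,-0.0005,0.1],[0.1,0,0,-0.0005,0.14],[0.1,0,0,-0.0005,0.18],[0.1,0,0,-0.0005,0.22],[0.1,0,0,-0.0005,0.26],[0.1,0,0,-0.0005,0.3]]]'
python3 -c "
from h import *
s=env.state();print(s['eef_pos'],s['tcp_rot'],s['ft_force'],s['moment'],s['opening'])"
```

```text
t: 11.55
eef_pos: [561.9, -108.5, 145.3]
tcp_rot: [-3.142, -0.0, 2.568]
ft_force: [4.0, -3.5, -9.5]
opening: 0.137
[ 561.85923504 -108.48328399  145.29482457] [-3.14158502e+00 -1.94152480e-04  2.56817010e+00] [ 3.99595456 -3.54416944 -9.50036251] [-0.59014545 -0.81533739  0.00681562] 0.1369427755765632
```

```bash
python3 -m pendant '[[[0.1,0,0,0,0.11],[0.1,0,0,0,0.22],[0.1,0,0,0,0.33],[0.1,0,0,0,0.44],[0.1,0,0,0,0.55],[0.1,0,0,0,0.66],[0.1,0,0,0,0.77],[0.1,0,0,0,0.85]]]'
python3 -m pendant '[[[0.1,0,0,0,0],[0.1,0,0,0.001,0],[0.1,0,0,0.002,0],[0.1,0,0,0.003,0],[0.1,0,0,0.003,0],[0.1,0,0,0.003,0],[0.1,0,0,0.003,0],[0.1,0,0,0.003,0]]]'
python3 -c "
from h import *
s=env.state();print(s['eef_pos'],s['tcp_rot'],s['ft_force'],s['moment'],s['opening'])"
```

```text
t: 12.35
eef_pos: [562.3, -108.3, 145.4]
tcp_rot: [3.141, -0.0, 1.715]
ft_force: [6.0, -2.3, -10.1]
opening: 0.135
t: 13.15
eef_pos: [562.3, -108.3, 142.5]
tcp_rot: [3.141, -0.0, 1.72]
ft_force: [5.3, -2.4, -9.7]
opening: 0.139
[ 562.30601099 -108.3158842   142.45416881] [ 3.14063550e+00 -1.22745820e-04  1.71969413e+00] [ 5.32340252 -2.40419523 -9.6890034 ] [-0.40804435 -1.15055123 -0.03632138] 0.1389189364117836
```

```bash
python3 -m pendant '[[[0.1,0,0,0.001,0],[0.1,0,0,0.002,0],[0.1,0,0,0.003,0],[0.1,0,0,0.004,0],[0.1,0,0,0.005,0],[0.1,0,0,0.005,0],[0.1,0,0,0.005,0],[0.1,0,0,0.005,0]]]'
python3 -c "
from h import *
s=env.state();print(s['eef_pos'],s['tcp_rot'],s['ft_force'],s['moment'],s['opening'])"
```

```text
t: 13.95
eef_pos: [562.3, -108.3, 137.6]
tcp_rot: [3.141, -0.0, 1.72]
ft_force: [5.5, -2.8, -8.8]
opening: 0.133
[ 562.33177415 -108.32559554  137.55457659] [ 3.14054925e+00 -3.75126496e-05  1.71978010e+00] [ 5.49390032 -2.80482207 -8.80468837] [-0.41481187 -1.12629187  0.05268694] 0.13322804698707175
```

```bash
python3 -m pendant '[[[0.1,0,0,0.001,0],[0.1,0,0,0.002,0],[0.1,0,0,0.003,0],[0.1,0,0,0.0035,0],[0.1,0,0,0.0035,0],[0.1,0,0,0.0035,0],[0.1,0,0,0.0035,0],[0.1,0,0,0.0035,0]]]'
python3 -c "
from h import *
s=env.state();print(s['eef_pos'],s['tcp_rot'],s['ft_force'],s['moment'],s['opening'])"
```

```text
t: 14.75
eef_pos: [562.3, -108.3, 134.2]
tcp_rot: [3.14, 0.0, 1.72]
ft_force: [5.1, -1.4, -7.6]
opening: 0.137
[ 562.31696872 -108.33209113  134.21256346] [3.14047576e+00 8.67151491e-05 1.71983875e+00] [ 5.10904371 -1.41319137 -7.61664659] [-0.35125938 -1.11638937 -0.01584648] 0.13706205163533552
```

```bash
python3 -m pendant '[[[0.1,0,0,0.001,0],[0.1,0,0,0.002,0],[0.1,0,0,0.003,0],[0.1,0,0,0.004,0],[0.1,0,0,0.0048,0],[0.1,0,0,0.0048,0],[0.1,0,0,0.0048,0],[0.1,0,0,0.0048,0]]]'
python3 -c "
from h import *
s=env.state();print(s['eef_pos'],s['tcp_rot'],s['ft_force'],s['moment'],s['opening'])"
```

```text
t: 15.55
eef_pos: [562.3, -108.4, 129.5]
tcp_rot: [3.14, 0.0, 1.72]
ft_force: [5.0, -1.2, -6.9]
opening: 0.137
[ 562.30638759 -108.35269741  129.51234427] [3.14042779e+00 9.61258736e-05 1.71976824e+00] [ 4.98827425 -1.19037593 -6.9440379 ] [-0.25349286 -1.06865087 -0.03914854] 0.136566710572042
```

Plunger at about −8.3 mm with only the spring load on it. I'll release so it snaps down, then rise and check.

```bash
python3 -m pendant '[[[0.5,0,0,0,0],[0.5,0,0,0,0],[0.5,0,0,0,0],[0.5,0,0,-0.02,0],[0.5,0,0,-0.06,0],[0.5,0,0,-0.1,0],[0.5,0,0,-0.13,0],[0.5,0,0,-0.13,0]]]'
python3 -m pendant '[[[0.5,0,0,0,-0.14],[0.5,0,0,0,-0.28],[0.5,0,0,0,-0.42],[0.5,0,0,0,-0.56],[0.5,0,0,0,-0.7],[0.5,0,0,0,-0.84],[0.5,0,0,0,-0.84],[0.5,0,0,0,-0.84]]]'
python3 -c "
from h import *
W,im,s=wrist('w4')
print(s['eef_pos'],s['tcp_rot'],s['ft_force'])
k=(W[...,2]>148)&(W[...,2]<185)&(np.hypot(W[...,0]-562,W[...,1]+108)<40);p=W[k];print(len(p),np.median(p[:,2]),cv2.minAreaRect(p[:,:2].astype(np.float32)))
from meas import meas
meas('w4')
"
```

```text
t: 16.35
eef_pos: [562.9, -108.7, 264.0]
tcp_rot: [3.135, 0.003, 1.72]
ft_force: [0.1, 0.5, -0.2]
opening: 0.498
t: 17.15
eef_pos: [561.4, -108.4, 259.1]
tcp_rot: [-3.141, -0.001, 2.556]
ft_force: [0.8, 0.4, -0.8]
opening: 0.495
[ 561.44748744 -108.35330044  259.13908635] [-3.14135229e+00 -8.28479048e-04  2.55570529e+00] [ 0.76451305  0.39080963 -0.77035496]
586 162.15049962604698 ((562.7028198242188, -107.9383544921875), (14.350902557373047, 51.50766372680664), 8.530478477478027)
centre [592.46805298   0.74023473] 1.0747003231161116 platen z 59.278694968511104
knob ((562.7068481445312, -108.0201416015625), (14.330304145812988, 51.30680465698242), 8.771866798400879) 162.28263958003953
handle [503.31152209  22.49038935] 234 91.77121676311602 166.2902128999977
bracket ((556.4785766601562, -131.9737548828125), (109.75273895263672, 84.19058990478516), 74.91351318359375) 103.5827436548567
```

View pics/w4.png

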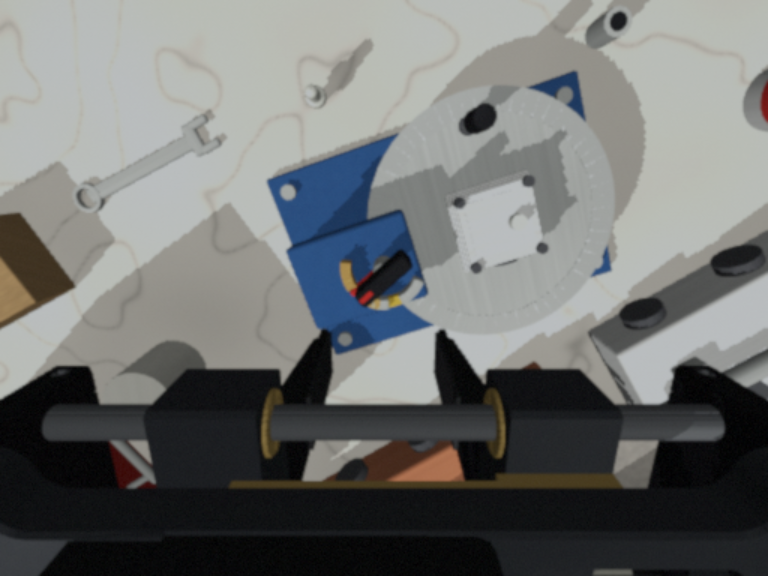

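```bash
python3 - <<'E'
from h import *
for n,a in(("w1",-16),("w3",-15.7),("w4",-81.4)):
    W=np.load(n+".npz")["W"]; a=np.radians(a); dx=W[...,0]-562.4;dy=W[...,1]+107.9
    u=dx*np.cos(a)+dy*np.sin(a);v=-dx*np.sin(a)+dy*np.cos(a)
    k=(abs(u)<22)&(abs(v)<4.5)&(W[...,2]>150); b=(W[...,2]>98)&(W[...,2]<108)&(np.hypot(dx,dy)>48)&(np.hypot(dx,dy)<70)
    z=W[k][:,2]; print(n,k.sum(),z.mean(),np.median(z),z.std()/k.sum()**.5,np.median(W[b][:,2]))
E
```

```text
w1 228 171.31528079601017 171.24976327975196 0.04595468384182838 103.69610550518769
w3 327 171.17284374069087 171.17597817840522 0.03633264602561165 103.60727816470438
w4 280 162.64821063188512 162.61193752404628 0.044678980261593504 103.62116963040899
```

```bash
python3 -c "
from h import *
print(env.job_done())"
```

```text
the job is handed in; nothing more can be done
None
```

I swung the platen about 26° by its handle, lifted the knob about 7 mm, turned it about 1.15 rad clockwise, and lowered it into the lock notch and slot. I then let go and handed the job in at about 17 s of the 58 s. No verdict was reported.

**Last checks, from the wrist camera and readings after release:**
- **Plunger:** the knob top is 8.55 mm lower than when parked. That is past the required 7.5 mm but slightly short of the nominal 9 mm, which may be camera error.
- **Knob:** it stands at about 1.15 rad, matching the middle of the brass gap I measured at 66°.
- **Platen:** the slot was under the bracket and out of sight, so I judged it by the pin dropping in without resistance. Two estimates of the swing differed slightly: 26.3° from the arm and 26.9° from the camera. The pin's tolerance of about 1.7° covers that.
- **Forces:** the wrist readings I took were about 11 N at most in any phase. I did not measure the finger and pin contacts separately.
- **Bench:** the arm was clear and touching nothing. The wrench, spark plug, socket and carton looked undisturbed in the last picture, but I did not measure the bystanders' positions.

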